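# Set the fallen bird back on its lit mat

### The arm

A 7-joint arm with a two-finger parallel gripper is mounted at the origin on the work surface. World frame = base frame: x ahead of the robot, y to its left, z up, the work surface at z = 0. Lengths are in m, angles in rad, forces in N, time in s.
With the tool pointing down it reaches from about 0.425 to 0.875 m from the base axis. Payload 4.7 kg.
Tool frame: the origin (TCP) lies on the centre line of the jaws, within the pads' length; the fingertips stand ahead of it and the grasp point (between the pads) lies 5 mm behind it (manip.nose_length is the z of the fingertips in the tool frame, in m); z points along the fingers, y is the line along which they close (so a half turn about z gives the same grasp; the last joint's range is limited). The gripper opens to 85 mm and grips with 20 to 120 N. Pads are 22 mm wide; open, the fingers measure 114 mm over their backs; the gripper's body (76 mm by 85 mm) begins 54 mm behind the grasp point. The pads swing forward as they close: fully open they stand 13 mm farther back than shut.
Start: joints at [-1.125, 0.321, -0.07, 1.45, 0.023, 1.371, -0.057], TCP at [0.272, 0.59, 0.245] pointing down, gripper open.
Joint ranges: [-2.86, 2.86], [-0.3, 2.09], [-1.38, 1.24], [0.06, 2.45], [-1.56, 4.7], [0.09, 2.05], [-2.69, 2.69]. Speed limits (rad/s): [2.57, 2.57, 3.14, 3.14, 3.14, 3.14, 3.14].

### API

Orientations are given as a rotation vector (axis times angle).
In Python, from bench import telemetry, grab_frame, sign_off, finder, manip gives the robot as it stands.
- The arm moves only by the tool apply_moves, never from a script. Its argument "series" is one flat list of numbers, 4 for each row, row after row: the shift along the tool's x, y, z in mm, then the turn about the tool's z in degrees. A call has 1 to 8 rows; each row shifts and turns the commanded pose from where the row before left it, along the tool's axes as they then stand; what a row does not reach is not made up. A row lasts 1/12 s, in which the tool goes at most 41.7 mm and 7.16 degrees, less where a joint would pass 70% of its speed; a pose out of reach is approached as far as the arm can. A call with a gripper value outside its range is refused whole. "hand" is the finger opening in mm, from 0 to 85.4, set as the call begins (left out, the last holds). The fingers move at their own pace and stop on an object; "grip_force" is the grip in N (left out, the last holds). Time passes only in rows, so rows that do not move let the fingers close. It gives the time, the measured TCP pose, the force, the opening and the grip force at its end, in the units of the state.
- telemetry.get_state(): the state, without advancing time (a new reading comes with each control period).
- grab_frame(name): name is "side" or "top"; returns a dict with "pixels" (420x560x3 uint8, red, green, blue), "camera_matrix" (3x3 intrinsics, pixels), "k1" (the pictures are not rectified: a ray, as slopes to the right and down, at radius r is drawn at 1 + k1 r^2 times it, then the intrinsics apply), "view" (4x4, takes a point from world to camera coordinates). Camera axes: x right, y up, looking along -z (the intrinsics and any distortion apply to the point x, -y, -z); pixel columns grow to the right and rows downward; lengths in m; the calibration is good to about 2 mm. A picture is of the moment at which its call begins. There is no depth.
- sign_off(): hands the job in; it is judged then, once.
Trained networks look in a picture, given as the dict that the camera call returned (one of the last four; its "shot" number tells which), for a name from the list of things; names that differ only in an ending like _2 or _b are one class to them, and where a whole thing is asked for, a point or a joint stands for the part that bears it (a point fixed in the world has none). Each returns a list of dicts, best first, with "confidence" (0 to 1); they miss things now and then, are a little off and sometimes report something else, mostly with a low value. They report only what shows in the picture. A call takes as long as a camera call. They do not tell look-alikes from the thing itself.
- finder.boxes_of(picture, name): "box" ([left, top, width, height] in pixels, round what is visible of it).
- finder.place_of(picture, name): "position" ([column, row] in pixels: a listed point, or the origin of a listed thing).
The state is a dict: "t": time; "joint_positions": joint angles; "qvel": joint speeds; "joint_torque": joint torques, N m; "tcp_pos": TCP position; "tool_rot": TCP orientation; "ft_force": force on the tool from outside, world axes, zero at the start; "moment": the same for the moment, N m; "width": finger opening in m; "grip_force": force on a finger pad.
Only numpy, scipy, OpenCV 4.12 (cv2) and the standard library are available. Lean on these libraries where they do the work, as an engineer would, in place of code of your own. Each camera call takes 0.05 s, during which the arm holds its last target. There are 200 camera calls.

### The job

The white ceramic bird has toppled over and the terracotta key dish is sitting in its place. Slide the dish clear of the round blue mat, push or tip the bird up onto its walnut base and slide it to the middle of the mat, never lifting it off the console, and set the red dimmer lever of its lamp straight up, to half. Leave everything else where it is.

Things in the scene. Friction and masses are not known exactly. Their poses are not given: they have to be found in the camera images.
- bird: white bird on a square walnut base 60 x 60 x 28 mm, 290 g. Origin: centre of the base's underside; z up through the bird, head top at z = 75. Stem 14 thick to z = 33, body a ball 35 mm across centred at z = 49, all within the base outline. Centre of mass at z = 18. Starts with the base on one 60 x 28 side, z axis level, origin 30 mm up. Tipped 31 deg over its underside's edge it falls upright
- mat: round blue felt mat, flat against the console (1 mm thick, no step to catch on), 124 mm diameter; origin at its centre
- dish: round terracotta key dish, empty, open on top, 180 g, 26 mm high, 100 mm across the rim, 76 mm across the foot, wall 6 mm, floor 6 mm thick; origin at the centre of its underside. Starts on the mat
- lamp: low brass display lamp fixed on the console; black base 120 (x) x 150 (y) x 20 mm high, origin at the centre of its underside. Brass stem at x = 35, y = -50 mm, head up to 200 mm high over x = 0 to 47, y = -10 to -60 mm. The dimmer's aluminium block (70 x 50 x 25 mm high) stands on the base centred at x = -10, y = 35 mm
- dimmer (a joint): red-knobbed dimmer lever on the lamp, in rad: 0 = off, leaning 0.6 rad towards the lamp's -x; 0.6 = straight up (half); 1.2 = full, leaning to the lamp's +x. It stays where it is left. Its axle is level along the lamp's y, at lamp x = -10, y = 35 mm, 42 mm above the console
- dimmer_tip (a point): centre of the lever's red ball (26 mm diameter), 70 mm from the axle; rod 10 mm thick below it
- jar: amber glass candle jar, 56 mm diameter, 56 mm high, origin at the centre of its underside; to be left alone
- clip: blue plastic spring clip, empty, 66 (x) x 42 (y) x 30 mm high, origin at the centre of its underside; to be left alone
- opener: chrome bottle opener lying flat along its x, from x = -68 to +59 mm, 44 mm wide, 8 mm high; to be left alone
- case: grey glasses case, 157 (x) x 60 (y) x 34 mm high, origin at the centre of its underside; to be left alone
- pot: small green succulent in a white pot, 64 mm diameter, 62 mm high, origin at the centre of its underside; to be left alone
Things that resemble listed ones, but are neither listed nor needed, are in the scene too. Several things have the shape of the dish; the one meant has the colours described above.

How it is judged:
On the way:
1. the bird stands upright on its base (angle between bird's own z axis and vertical below 0.08 rad and linear speed of bird below 0.05 m/s), for 0.2 s.
At the end, for the whole second after the job is handed in: the bird stands still and upright (within 0.08 rad) on the console with its base's centre within 18 mm of the mat's centre; the dish stands level on the console, off the mat (centres more than 108 mm apart); the dimmer lever is straight up, 0.6 rad within 0.12 (angle between bird's own z axis and vertical below 0.08 rad and height (world z) of bird below 0.005 m and horizontal distance between bird and mat below 0.018 m and linear speed of each of bird, dish below 0.02 m/s and horizontal distance between dish and mat above 0.108 m and angle between dish's own z axis and vertical below 0.12 rad and height (world z) of dish below 0.01 m and value of joint dimmer between 0.48 and 0.72 rad); the robot touches nothing.
It fails at once if the bird is lifted off the console (height (world z) of bird above 0.05 m or (angle between bird's own z axis and vertical below 0.3 rad and height (world z) of bird above 0.012 m)).
It fails at once if the jar, clip, opener, case or pot is moved more than 25 mm or knocked over (distance of any of jar, clip, opener, case, pot from where it was at the start of the episode above 0.025 m or angle between any of jar, clip, opener, case, pot's own z axis and vertical above 0.5 rad).
It also fails if it takes over 72 s, if anything falls off the work surface, if the arm or the gripper's body presses on something with over 40 N, if the wrist force passes 120 N, or if a joint passes its speed limit or range.

## Working session

There is one attempt and no reset: what is moved stays moved. The work goes in short steps, Python scripts to look and compute and a tool call to move; the robot and the scene stay as the last step left them, time stands still between calls to the robot, and variables do not carry over. Pictures are saved under pics/ and viewed, at most 10 in all, crops included, and the job is handed in when it is done.

Besides the shell and the picture viewer there is one more tool, called after "Request:" by a JSON object that holds its "op" and its "data", one argument or row to a line. apply_moves: Moves the arm, as the interface text tells. Its arguments: {"type":"object","properties":{"series":{"type":"array"},"hand":{"type":"number"},"grip_force":{"type":"number"}},"required":["series"]}

```bash
mkdir -p pics; ls; cat > h.py <<'E'
import numpy as np, cv2
from bench import telemetry, grab_frame, sign_off, finder, manip
def save(p,n): cv2.imwrite('pics/'+n, p['pixels'][:,:,::-1])
def ray(p,uv):
    K=np.array(p['camera_matrix']);k=p['k1'];V=np.array(p['view'])
    d=np.array([(uv[0]-K[0,2])/K[0,0],(uv[1]-K[1,2])/K[1,1]]);s=d.copy()
    for _ in range(20): s=d/(1+k*(s@s))
    R=V[:3,:3];o=-R.T@V[:3,3];return o,R.T@np.array([s[0],-s[1],-1])
def at(p,uv,z):
    o,d=ray(p,uv);return o+d*(z-o[2])/d[2]
def proj(p,X):
    K=np.array(p['camera_matrix']);V=np.array(p['view']);c=V[:3,:3]@np.array(X)+V[:3,3]
    s=np.array([c[0],-c[1]])/-c[2];s=s*(1+p['k1']*(s@s));return np.array([K[0,0]*s[0]+K[0,2],K[1,1]*s[1]+K[1,2]])
E
python3 - <<'E'
from h import *
t=grab_frame('top');s=grab_frame('side');save(t,'t0.png');save(s,'s0.png')
print(telemetry.get_state(),manip.nose_length)
for p,nm in((t,'top'),(s,'side')):
  o,d=ray(p,(280,210));print(nm,o,d)
  for n in['bird','mat','dish','lamp','dimmer_tip','jar','clip','opener','case','pot']:
    for r in finder.place_of(p,n)[:4]:
      print(nm,n,np.round(r['position'],1),round(r['confidence'],2),np.round(at(p,r['position'],0),3))
E
```

```text
pics
{'t': 0.1, 'joint_positions': array([-1.12487808,  0.3217626 , -0.0700709 ,  1.45155625,  0.02260293,
        1.37082168, -0.05692711]), 'qvel': array([-0.00175775, -0.00246763,  0.00036401, -0.00293954,  0.00106801,
       -0.0002509 ,  0.00017474]), 'joint_torque': array([-4.80785693e-04, -4.94883943e+01, -3.84505503e-01, -3.15208554e+01,
        1.27011258e-02,  7.49205676e-03,  1.26539792e-06]), 'tcp_pos': array([0.27189609, 0.58988723, 0.24432221]), 'tool_rot': array([-6.72999093e-01, -3.06837534e+00,  2.73197727e-03]), 'ft_force': array([ 1.84920974,  0.05720348, -0.15356434]), 'moment': array([-0.03417795,  0.01365516, -0.00728165]), 'grip_force': 0.0, 'width': 0.08576490255474926} 0.014
top [0.33848092 0.05960629 1.21457635] [ 0.17275744 -0.01962182 -0.98480529]
top bird [334.2 218.2] 0.8 [ 0.528 -0.098  0.   ]
top mat [186.1 237.1] 0.8 [0.49  0.268 0.   ]
top mat [310.5 138.9] 0.33 [ 0.733 -0.047  0.   ]
top dish [182. 230.] 0.91 [0.508 0.278 0.   ]
top dish [131.7 305.4] 0.8 [0.328 0.398 0.   ]
top dish [103.1 169.7] 0.74 [0.666 0.478 0.   ]
top lamp [168.  151.1] 0.73
[... 551 characters left out ...]
   ]
side bird [255.6 179.8] 0.41 [0.493 0.269 0.   ]
side mat [255.2 178.4] 0.54 [0.493 0.276 0.   ]
side dish [199.7 158.9] 0.87 [0.322 0.405 0.   ]
side dish [257.3 180.1] 0.83 [0.498 0.267 0.   ]
side dish [297.4 136.5] 0.79 [0.672 0.492 0.   ]
side lamp [323.2 365.9] 0.7 [ 0.556 -0.345  0.   ]
side dimmer_tip [302.8 333.4] 0.73 [ 0.53  -0.267  0.   ]
side jar [221.4 215.7] 0.82 [0.378 0.124 0.   ]
side jar [315.7 215.2] 0.58 [0.643 0.088 0.   ]
side clip [317.  216.7] 0.74 [0.645 0.082 0.   ]
side opener [360.3 246.9] 0.49 [ 0.732 -0.046 -0.   ]
side case [321.6 164.7] 0.6 [0.717 0.317 0.   ]
side pot [248.2 146.7] 0.67 [0.49  0.452 0.   ]
side pot [314.7 218.6] 0.65 [0.637 0.075 0.   ]
```

View pics/t0.png

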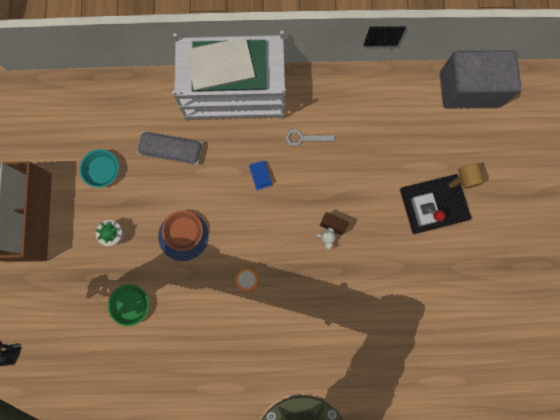

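View pics/s0.png

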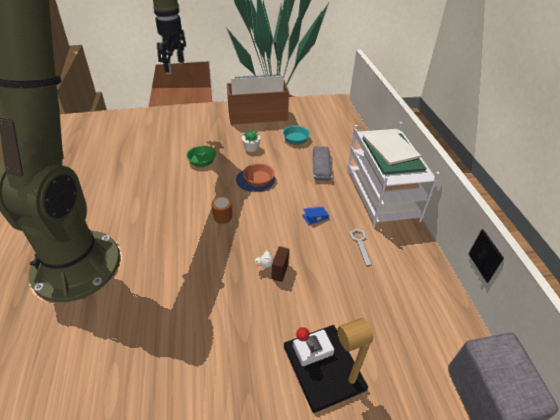

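The top view shows three dish-shaped things: terracotta (182,230) on the blue mat, green (131,305) and teal (103,170). I choose the terracotta one. The bird lies at (334,222) with its head towards (328,240), and the lamp is at (435,203) with its red ball at (440,216).

```bash
cat > m.py <<'E'
from h import *
def tri(a,ua,b,ub):
    o1,d1=ray(a,ua);o2,d2=ray(b,ub);d1/=np.linalg.norm(d1);d2/=np.linalg.norm(d2)
    st=np.linalg.lstsq(np.c_[d1,-d2],o2-o1,rcond=None)[0];A=o1+d1*st[0];B=o2+d2*st[1];return (A+B)/2,np.linalg.norm(A-B)
def mask(p,lo,hi,box):
    h=cv2.cvtColor(p['pixels'],cv2.COLOR_RGB2HSV);m=cv2.inRange(h,np.array(lo),np.array(hi));z=np.zeros_like(m);x,y,X,Y=box;z[y:Y,x:X]=m[y:Y,x:X];return z
def pts(m):
    n,l,s,c=cv2.connectedComponentsWithStats(m);i=1+np.argmax(s[1:,4]);ys,xs=np.where(l==i);return np.c_[xs,ys].astype(float),s[i,4]
def hullw(p,P,z):
    h=cv2.convexHull(P.astype(np.float32))[:,0];return np.array([at(p,u,z)[:2] for u in h],np.float32)
E
python3 - <<'E'
from m import *
t=grab_frame('top');s=grab_frame('side')
P,n=pts(mask(t,(105,100,20),(130,255,255),(140,190,230,280)));W=hullw(t,P,.001);print('mat',cv2.minEnclosingCircle(W),n)
P,n=pts(mask(t,(0,100,60),(14,255,255),(150,200,215,260)));W=hullw(t,P,.026);print('dish rim',cv2.minEnclosingCircle(W),n)
P,n=pts(mask(t,(0,0,0),(180,255,45),(390,165,480,245)));W=hullw(t,P,.02);print('lamp base',cv2.minAreaRect(W),n)
rt,n1=pts(mask(t,(0,180,80),(8,255,255),(420,195,460,230)));rs,n2=pts(mask(s,(0,180,80),(8,255,255),(285,315,325,350)))
print('ball',rt.mean(0),rs.mean(0),tri(t,rt.mean(0),s,rs.mean(0)),n1,n2)
wt,n1=pts(mask(t,(0,0,130),(180,70,255),(310,225,345,255)));print('white',wt.mean(0),n1,wt.min(0),wt.max(0))
a=cv2.resize(t['pixels'][200:260,300:360],(480,480),interpolation=2)[:,:,::-1]
b=cv2.resize(t['pixels'][195:270,140:215],(300,300),interpolation=2)[:,:,::-1]
c=cv2.resize(t['pixels'][160:240,395:490],(300,253),interpolation=2)[:,:,::-1]
im=np.zeros((560,790,3),np.uint8);im[:480,:480]=a;im[:300,485:785]=b;im[303:556,485:785]=c;cv2.imwrite('pics/c1.png',im)
a=cv2.resize(s['pixels'][235:290,245:300],(480,480),interpolation=2)[:,:,::-1]
b=cv2.resize(s['pixels'][310:415,270:380],(314,300),interpolation=2)[:,:,::-1]
im=np.zeros((480,795,3),np.uint8);im[:,:480]=a;im[:300,481:795]=b;cv2.imwrite('pics/c2.png',im)
E
```

```text
mat ((0.4943969249725342, 0.27550649642944336), 0.0590410940349102) 369
dish rim ((0.5177195072174072, 0.25362351536750793), 0.07234162092208862) 1477
lamp base ((0.5550558567047119, -0.3461862802505493), (0.11506616324186325, 0.148935005068779), 12.243574142456055) 1861
ball [439.28947368 215.30263158] [302.38793103 333.62931034] (array([ 0.51047605, -0.32363646,  0.10756556]), np.float64(0.0014256510765675062)) 76 116
white [326.59562842 239.37704918] 183 [316. 232.] [333. 249.]
```

View pics/c1.png

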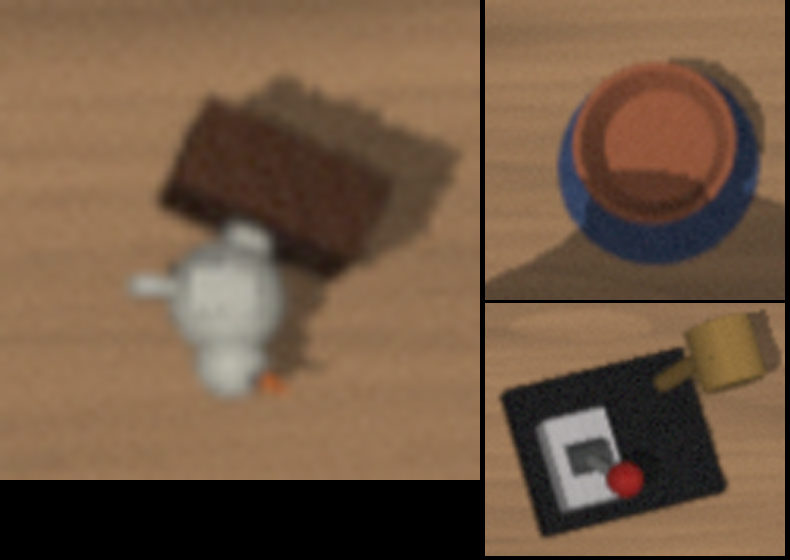

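View pics/c2.png

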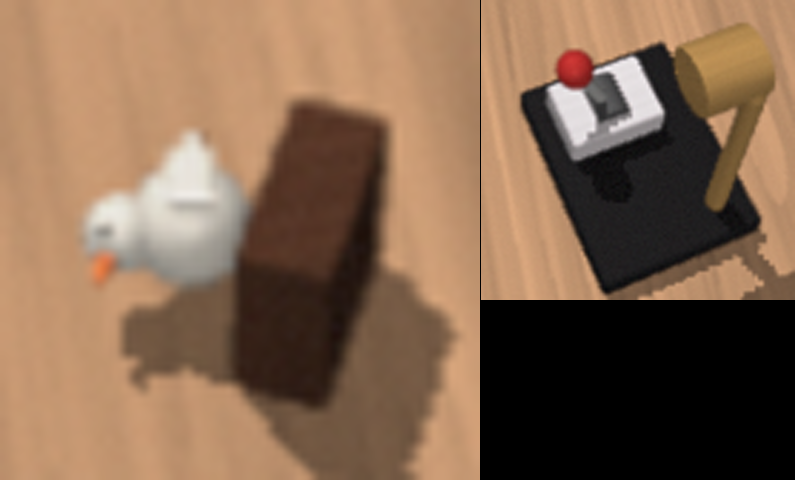

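The crops confirm the terracotta dish, resting off-centre on the mat. The bird lies with its head towards -x, a tail on the +y side and a beak on the -y side. The red lever leans to the lamp's -x. I'll drag the dish by its inner wall towards +x+y.

```bash
cat > go.py <<'E'
import sys
from h import *
from scipy.spatial.transform import Rotation as Ro
def d(x,y,z,yaw=None):
    # yaw: desired direction (deg, world) of tool y (mod 180); turn first, then shift
    s=telemetry.get_state();R=Ro.from_rotvec(s['tool_rot']).as_matrix();w=np.array([x,y,z])-s['tcp_pos']
    cy=np.degrees(np.arctan2(R[1,1],R[0,1]));out=''
    if yaw is not None:
        t=-((yaw-cy+90)%180-90);out=f'turn {t:.1f} ({abs(t)/7.16:.1f} rows); ';R=R@Ro.from_rotvec([0,0,np.radians(t)]).as_matrix()
    print(out,'shift',np.round(1000*R.T@w,1),'tcp',np.round(s['tcp_pos'],4),'yaw',round(cy,1),'q7',round(s['joint_positions'][6],2),'t',round(s['t'],2),'F',np.round(s['ft_force'],1),'w',s['width'])
if __name__=='__main__': d(*map(float,sys.argv[1:]))
E
```

Request:
{"op": "apply_moves", "data": {
  "series": [-30, -16, 0, 0, -30, -16, 0, 0, -30, -16, 0, 0, -30, -16, 0, 0, -30, -16, 0, 0, -30, -16, 0, 0, -30, -16, 0, 0, -30, -16, 0, 0],
  "hand": 0,
  "grip_force": 20
}}

```text
t: 1.87
tcp_pos: [0.4373, 0.3723, 0.2456]
tool_rot: [0.673, 3.068, 0.001]
ft_force: [-0.1, -0.3, 0.2]
width: -0.0001
grip_force: 0.0
```

```bash
python3 go.py .504 .274 .1; python3 go.py .504 .274 .1 65
```

```text
shift [-101.7  -61.4  145.6] tcp [0.4373 0.3723 0.2456] yaw 65.3 q7 0.4 t 1.87 F [-0.1 -0.3  0.2] w -5.795303620472639e-05
turn 0.3 (0.0 rows);  shift [-102.   -60.9  145.6] tcp [0.4373 0.3723 0.2456] yaw 65.3 q7 0.4 t 1.87 F [-0.1 -0.3  0.2] w -5.795303620472639e-05
```

Request:
{"op": "apply_moves", "data": {
  "series": [-25.5, -15.4, 34, 0, -25.5, -15.4, 34, 0, -25.5, -15.4, 34, 0, -25.5, -15.4, 34, 0, 0, 0, 0, 0]
}}

```text
t: 2.28
tcp_pos: [0.4981, 0.2737, 0.1136]
tool_rot: [-0.685, -3.061, 0.017]
ft_force: [-0.3, -1.9, 0.2]
width: 0.0003
grip_force: 0.0
```

```bash
python3 go.py .506 .276 .027; python3 go.py .607 .397 .027
```

```text
shift [-6.3  6.5 86.5] tcp [0.4981 0.2737 0.1136] yaw 64.8 q7 0.61 t 2.28 F [-0.3 -1.9  0.2] w 0.00027507943628822464
 shift [-46.1 158.9  84.7] tcp [0.4981 0.2737 0.1136] yaw 64.8 q7 0.61 t 2.28 F [-0.3 -1.9  0.2] w 0.00027507943628822464
```

Request:
{"op": "apply_moves", "data": {
  "series": [0, 0, 27, 0, 0, 0, 27, 0, 0, 0, 20, 0, 0, 0, 8, 0, 0, 0, 0, 0, 0, 0, 0, 0]
}}

```text
t: 2.78
tcp_pos: [0.4984, 0.2831, 0.0386]
tool_rot: [0.673, 3.068, 0.0]
ft_force: [0.3, 0.1, -0.0]
width: 0.0001
grip_force: 0.0
```

Request:
{"op": "apply_moves", "data": {
  "series": [-3, 10, 0, 0, -3, 10, 0, 0, -3, 11, 0, 0, -3, 11, 0, 0, -3, 11, 0, 0, -3, 11, 0, 0, -3, 11, 0, 0, -3, 11, 0, 0]
}}

```text
t: 3.45
tcp_pos: [0.5577, 0.3529, 0.0402]
tool_rot: [0.672, 3.066, 0.005]
ft_force: [0.6, -0.7, 0.4]
width: 0.0002
grip_force: 0.0
```

```bash
python3 go.py .607 .397 .027; python3 - <<'E'
from h import *
t=grab_frame('top');
for n in('dish','mat','pot'):
  for r in finder.place_of(t,n)[:3]: print(n,r['position'],r['confidence'],at(t,r['position'],0))
E
```

```text
shift [-26.3  60.7  13.4] tcp [0.5577 0.3529 0.0402] yaw 65.3 q7 0.59 t 3.45 F [ 0.6 -0.7  0.4] w 0.00015915831562025355
dish [184.3, 233.6] 0.94 [0.49870984 0.27203651 0.        ]
dish [132.9, 305.8] 0.8 [0.32698048 0.39520387 0.        ]
mat [185.3, 237.5] 0.69 [0.48901144 0.26953322 0.        ]
```

Request:
{"op": "apply_moves", "data": {
  "series": [0, 0, -15, 0, 4, -24, 0, 0, 4, -24, 0, 0, 4, -24, 0, 0, 4, -22, 0, 0, 0, 0, 0, 0]
}}

```text
t: 4.15
tcp_pos: [0.4998, 0.267, 0.053]
tool_rot: [-0.679, -3.065, 0.005]
ft_force: [-0.2, -0.7, -0.4]
width: 0.0001
grip_force: 0.0
```

```bash
python3 go.py .502 .273 .026
```

```text
shift [ 0.5  6.5 27. ] tcp [0.4998 0.267  0.053 ] yaw 65.0 q7 0.64 t 4.15 F [-0.2 -0.7 -0.4] w 0.00014581176237085945
```

Request:
{"op": "apply_moves", "data": {
  "series": [0, 4, 9, 0, 0, 0, 9, 0, 0, 0, 9, 0, 0, 0, 0, 0, 0, 0, 0, 0]
}}

```text
t: 4.57
tcp_pos: [0.503, 0.2759, 0.0245]
tool_rot: [-0.671, -3.067, 0.003]
ft_force: [-1.0, -0.0, -0.0]
width: -0.0003
grip_force: 0.0
```

```bash
python3 go.py .607 .397 .025
```

```text
shift [-43.9 153.5  -0.8] tcp [0.503  0.2759 0.0245] yaw 65.3 q7 0.64 t 4.57 F [-1. -0. -0.] w -0.0003149079571179035
```

Request:
{"op": "apply_moves", "data": {
  "series": [-3, 10, 0, 0, -3, 10, 0, 0, -3, 11, 0, 0, -3, 11, 0, 0, -3, 11, 0, 0, -3, 11, 0, 0, -3, 11, 0, 0, -3, 11, 0, 0]
}}

```text
t: 5.23
tcp_pos: [0.5621, 0.3444, 0.0262]
tool_rot: [-0.673, -3.068, 0.001]
ft_force: [-1.1, -2.4, 1.3]
width: 0.0002
grip_force: 1.5
```

Request:
{"op": "apply_moves", "data": {
  "series": [-3, 11, 0, 0, -3, 11, 0, 0, -3, 11, 0, 0, -3, 11, 0, 0, -3, 10, 0, 0, -3, 8, 0, 0, -2, 6, 0, 0, 0, 0, 0, 0]
}}

```text
t: 5.9
tcp_pos: [0.6092, 0.3986, 0.0261]
tool_rot: [0.672, 3.068, 0.002]
ft_force: [-0.1, -0.8, 0.5]
width: -0.0002
grip_force: 0.1
```

```bash
python3 go.py .607 .397 .025; python3 - <<'E'
from m import *
t=grab_frame('top');save(t,'t1.png')
for n in('dish','mat','pot','case','bird'):
  for r in finder.place_of(t,n)[:3]: print(n,r['position'],r['confidence'],at(t,r['position'],0))
P,n=pts(mask(t,(105,100,20),(130,255,255),(140,190,230,280)));W=hullw(t,P,.001);print('mat',cv2.minEnclosingCircle(W),n,cv2.fitEllipse(W))
E
```

```text
shift [ 1.3 -2.4  1.1] tcp [0.6092 0.3986 0.0261] yaw 65.3 q7 0.58 t 5.9 F [-0.1 -0.8  0.5] w -0.00019021691389706167
dish [142.2, 195.9] 0.7 [0.59596756 0.37775819 0.        ]
dish [168.4, 151.8] 0.54 [0.7083396  0.31371724 0.        ]
mat [184.7, 236.3] 0.77 [0.49201066 0.27102097 0.        ]
mat [143.4, 195.0] 0.49 [0.59818162 0.37480114 0.        ]
case [170.2, 146.6] 0.96 [0.72192867 0.30932913 0.        ]
bird [332.5, 218.9] 0.81 [ 0.52589991 -0.09371123  0.        ]
mat ((0.493545800447464, 0.27545565366744995), 0.058775290846824646) 1777 ((0.49352356791496277, 0.27543866634368896), (0.11636719107627869, 0.11707157641649246), 171.719482421875)
```

View pics/t1.png

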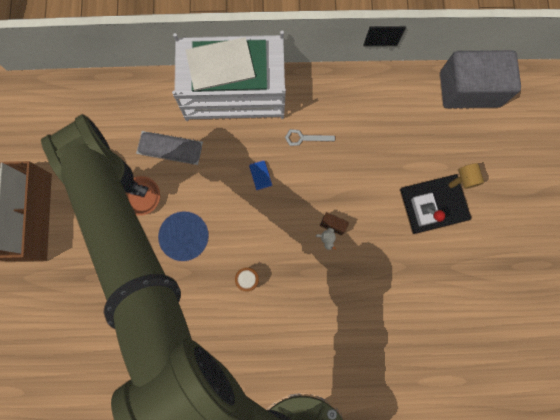

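The dish is now at (142,196), clear of the mat at (184,236). The bird is still lying at (333,225).

Request:
{"op": "apply_moves", "data": {
  "series": [0, 0, -25, 0, 0, 0, -40, 0, 0, 0, -40, 0, 0, 0, -40, 0],
  "hand": 44
}}

```text
t: 6.53
tcp_pos: [0.6076, 0.3968, 0.1724]
tool_rot: [-0.673, -3.068, 0.001]
ft_force: [0.6, 1.2, -0.7]
width: 0.0436
grip_force: 0.0
```

```bash
python3 - <<'E'
from m import *
t=grab_frame('top');s=grab_frame('side')
C=np.array([at(t,u,.06)[:2] for u in[(326.25,212.25),(348.75,222.25),(342.9,233.1),(320.6,223.5)]]);print(C,C.mean(0),cv2.minAreaRect(C.astype(np.float32)))
# side crop scale 480/55, top face corners
k=55/480
C=np.array([at(s,(245+x*k,235+y*k),.06)[:2] for x,y in[(295,100),(385,120),(330,280),(240,265)]]);print(C,C.mean(0),cv2.minAreaRect(C.astype(np.float32)))
k=55/480
print('ball',tri(t,(300+228/8,200+295/8),s,(245+195*k,235+225*k)))
for p in(t,s):
  for r in finder.place_of(p,'bird')[:1]: print(at(p,r['position'],.03))
E
python3 go.py .45 -.07 .15 65
```

```text
[[ 0.53285895 -0.07213465]
 [ 0.50769238 -0.12400593]
 [ 0.48242043 -0.10894673]
 [ 0.5064573  -0.05767686]] [ 0.50735726 -0.09069104] ((0.5070748329162598, -0.0908413827419281), (0.05913710221648216, 0.03006451018154621), 64.11856842041016)
[[ 0.50954202 -0.06349977]
 [ 0.53288099 -0.07429407]
 [ 0.50831865 -0.12674076]
 [ 0.48559664 -0.11831466]] [ 0.50908458 -0.09571232] ((0.5086595416069031, -0.09603643417358398), (0.059803202748298645, 0.025714343413710594), 65.17945861816406)
ball (array([ 0.4787689 , -0.07843298,  0.0289528 ]), np.float64(0.0013257105772757852))
[ 0.52781634 -0.10136717  0.03      ]
[ 0.52422294 -0.08998021  0.03      ]
turn 0.3 (0.0 rows);  shift [ -53.6 -491.1   21.7] tcp [0.6089 0.3976 0.1734] yaw 65.3 q7 0.57 t 6.73 F [ 0.3 -0.8 -0.6] w 0.044136182576479326
```

Request:
{"op": "apply_moves", "data": {
  "series": [-5, -35, 2, 0, -5, -35, 2, 0, -5, -35, 2, 0, -5, -35, 2, 0, -5, -35, 2, 0, -5, -35, 2, 0, -5, -35, 2, 0, -5, -35, 2, 0]
}}

```text
t: 7.4
tcp_pos: [0.5251, 0.1243, 0.1529]
tool_rot: [-0.672, -3.066, 0.002]
ft_force: [0.4, -0.8, 0.5]
width: 0.0438
grip_force: 0.0
```

Request:
{"op": "apply_moves", "data": {
  "series": [-5, -35, 2, 0, -5, -35, 2, 0, -5, -35, 2, 0, -5, -35, 2, 0, -5, -35, 2, 0, -5, -30, 2, 0, 0, 0, 0, 0, 0, 0, 0, 0]
}}

```text
t: 8.07
tcp_pos: [0.4669, -0.0742, 0.1415]
tool_rot: [-0.679, -3.065, 0.0]
ft_force: [0.9, -0.1, 0.3]
width: 0.0441
grip_force: 0.0
```

```bash
python3 go.py .4728 -.0763 .058 64.5
```

```text
turn 0.5 (0.1 rows);  shift [-6.5  0.7 83.5] tcp [ 0.4669 -0.0742  0.1415] yaw 65.0 q7 1.25 t 8.07 F [ 0.9 -0.1  0.3] w 0.044052798972270026
```

Request:
{"op": "apply_moves", "data": {
  "series": [-3, 1, 28, 0, -2, 0, 28, 0, 0, 0, 18, 0, 0, 0, 9, 0, 0, 0, 0, 0, 0, 0, 0, 0]
}}

```text
t: 8.57
tcp_pos: [0.4735, -0.073, 0.0597]
tool_rot: [-0.671, -3.068, 0.0]
ft_force: [-0.4, 0.4, -0.1]
width: 0.044
grip_force: 0.0
```

```bash
python3 go.py .4728 -.0763 .058 64.5
python3 - <<'E'
from h import *
s=grab_frame('side');cv2.imwrite('pics/s1.png',cv2.resize(s['pixels'][200:310,220:330],(600,600),interpolation=2)[:,:,::-1])
E
```

```text
turn 0.8 (0.1 rows);  shift [-0.8 -3.3  1.7] tcp [ 0.4735 -0.073   0.0597] yaw 65.3 q7 1.3 t 8.57 F [-0.4  0.4 -0.1] w 0.04402870041163136
```

View pics/s1.png

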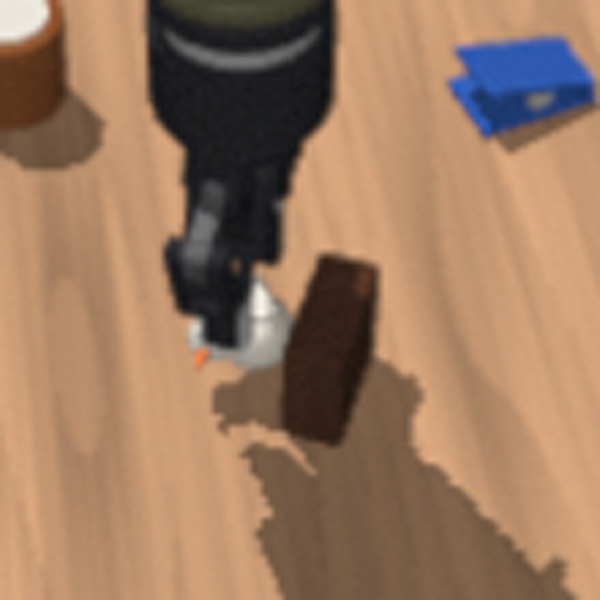

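The side crop shows the fingers straddling the ball at about (235,300), behind the base at (330,340). Now I push along tool -x, rising a little.

Request:
{"op": "apply_moves", "data": {
  "series": [-5, -3, 0, 0, -5, 0, 0, 0, -5, 0, -1, 0, -5, 0, -2, 0, -5, 0, -2, 0, -5, 0, -2, 0, -5, 0, -2, 0, 0, 0, 0, 0]
}}

```text
t: 9.28
tcp_pos: [0.5058, -0.0917, 0.0697]
tool_rot: [0.673, 3.066, -0.0]
ft_force: [-0.4, 1.1, -0.4]
width: 0.0441
grip_force: 0.3
```

```bash
python3 go.py .4728 -.0763 .058 64.5
python3 - <<'E'
from h import *
s=grab_frame('side');cv2.imwrite('pics/s2.png',cv2.resize(s['pixels'][200:310,220:330],(600,600),interpolation=2)[:,:,::-1])
E
```

```text
turn 0.7 (0.1 rows);  shift [36.4 -0.3 11.6] tcp [ 0.5058 -0.0917  0.0697] yaw 65.2 q7 1.35 t 9.28 F [-0.4  1.1 -0.4] w 0.04413775919040266
```

View pics/s2.png

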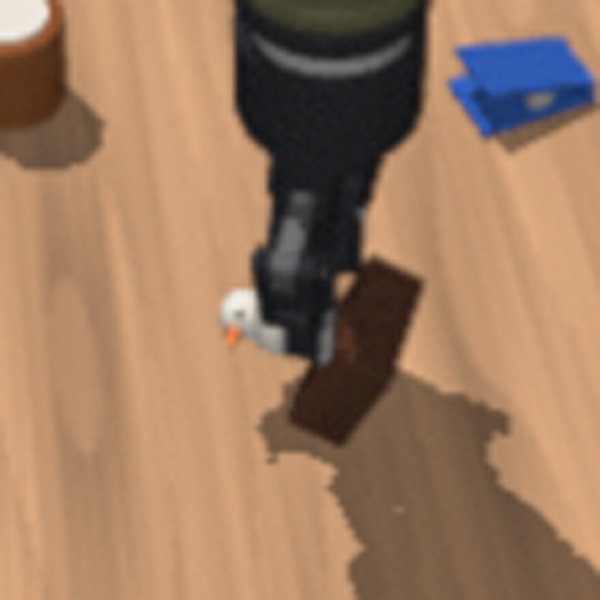

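It tips without sliding. I'll continue.

Request:
{"op": "apply_moves", "data": {
  "series": [-5, 0, -2, 0, -5, 0, -2, 0, -5, 0, -2, 0, -5, 0, -1, 0, -5, 0, -1, 0, -4, 0, 0, 0, 0, 0, 0, 0, 0, 0, 0, 0]
}}

```text
t: 10.0
tcp_pos: [0.5311, -0.1034, 0.0772]
tool_rot: [0.673, 3.068, 0.0]
ft_force: [0.9, -0.5, 2.5]
width: 0.0439
grip_force: 0.9
```

```bash
python3 go.py .4728 -.0763 .058 64.5
python3 - <<'E'
from h import *
s=grab_frame('side');cv2.imwrite('pics/s3.png',cv2.resize(s['pixels'][200:310,220:330],(600,600),interpolation=2)[:,:,::-1])
for r in finder.place_of(s,'bird')[:2]: print(at(s,r['position'],.0),r['confidence'])
E
```

```text
turn 0.7 (0.1 rows);  shift [64.3 -0.7 19.2] tcp [ 0.5311 -0.1034  0.0772] yaw 65.2 q7 1.38 t 10.0 F [ 0.9 -0.5  2.5] w 0.04386384947032645
[ 0.5545867 -0.0903647  0.       ] 0.91
```

View pics/s3.png

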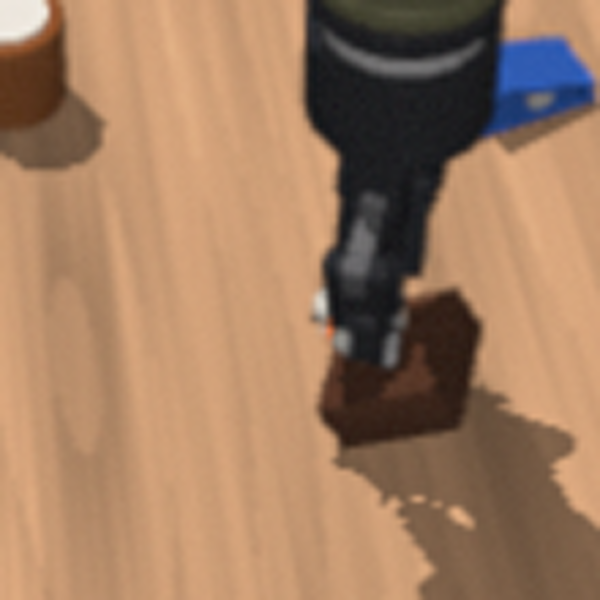

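It is well past the tipping point. The fingers sit between tail and base, so I withdraw them forward and up to let it fall upright.

Request:
{"op": "apply_moves", "data": {
  "series": [-5, 0, -4, 0, -5, 0, -5, 0, -5, 0, -8, 0, -4, 0, -10, 0, 0, 0, -15, 0, 0, 0, -30, 0, 0, 0, -30, 0, 0, 0, 0, 0]
}}

```text
t: 10.77
tcp_pos: [0.5517, -0.1124, 0.1862]
tool_rot: [0.671, 3.058, 0.003]
ft_force: [1.2, -0.4, 1.2]
width: 0.0443
grip_force: 0.0
```

```bash
python3 go.py .4728 -.0763 .058 64.5
python3 - <<'E'
from h import *
s=grab_frame('side');t=grab_frame('top')
im=np.zeros((380,790,3),np.uint8);im[:,:380]=cv2.resize(s['pixels'][200:310,220:330],(380,380),interpolation=2)[:,:,::-1]
im[:,400:780]=cv2.resize(t['pixels'][180:260,290:370],(380,380),interpolation=2)[:,:,::-1]
cv2.imwrite('pics/s4.png',im)
for p in(s,t):
 for r in finder.place_of(p,'bird')[:2]: print(at(p,r['position'],.0),r['confidence'])
E
```

```text
turn 0.7 (0.1 rows);  shift [ 88.1  -1.9 127.3] tcp [ 0.5517 -0.1124  0.1862] yaw 65.2 q7 1.36 t 10.77 F [ 1.2 -0.4  1.2] w 0.04425940484897811
[ 0.5504748  -0.11184815  0.        ] 0.72
[ 0.54359054 -0.09851608  0.        ] 0.75
[ 0.55430927 -0.35230069  0.        ] 0.46
```

View pics/s4.png

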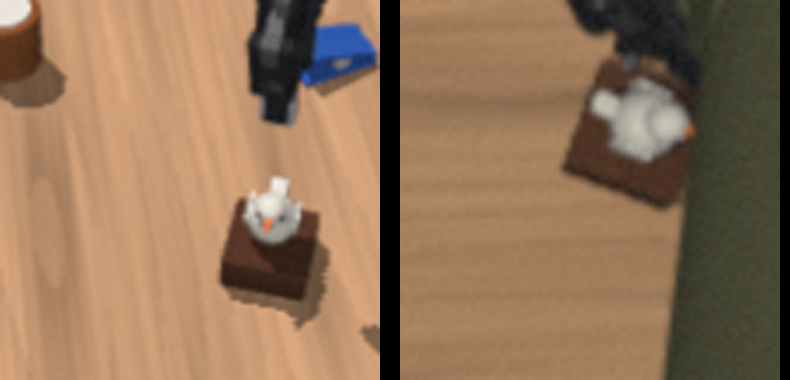

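The bird stands upright on its base, centred at about (299,268) in the side view. I'll grip the base across its sides, directly below the tool, and drag it.

Request:
{"op": "apply_moves", "data": {
  "series": [0, 0, 0, 0, 0, 0, 0, 0, 0, 0, 0, 0, 0, 0, 0, 0],
  "hand": 85
}}

```text
t: 11.3
tcp_pos: [0.5475, -0.1112, 0.1784]
tool_rot: [-0.673, -3.068, 0.0]
ft_force: [1.0, 0.0, 0.4]
width: 0.0846
grip_force: 0.0
```

```bash
python3 - <<'E'
from m import *
s=grab_frame('side');t=grab_frame('top')
P,n=pts(mask(s,(0,60,0),(20,255,85),(280,250,320,290)));print(n,P.min(0),P.max(0))
C=np.array([at(s,(220+x/3.4545,200+y/3.4545),.028)[:2] for x,y in[(243,200),(320,212),(305,274),(224,252)]]);print(C.mean(0),cv2.minAreaRect(C.astype(np.float32)))
# fit: project base box silhouette, maximise IoU
from scipy.optimize import minimize
m=np.zeros((420,560),bool);m[P[:,1].astype(int),P[:,0].astype(int)]=1
hm=np.zeros((420,560),np.uint8);cv2.fillConvexPoly(hm,cv2.convexHull(P.astype(np.int32)),1)
print('hull area',hm.sum())
def f(v):
    x,y,a=v;c,q=np.cos(a),np.sin(a)
    X=[proj(s,(x+c*i-q*j,y+q*i+c*j,z)) for i in(-.03,.03) for j in(-.03,.03) for z in(0,.028)]
    k=np.zeros((420,560),np.uint8);cv2.fillConvexPoly(k,np.round(cv2.convexHull(np.array(X,np.float32))*16).astype(np.int32),1,shift=4);return -(k&hm).sum()/(k|hm).sum()
b=min((f((x,y,a)),x,y,np.degrees(a)) for x in np.arange(.535,.565,.002) for y in np.arange(-.125,-.095,.002) for a in np.radians(np.arange(50,80,3)));print(b)
E
python3 go.py .549 -.112 .022 64.5
```

```text
342 [284. 267.] [311. 286.]
[ 0.55178052 -0.1098732 ] ((0.551201581954956, -0.10970935225486755), (0.05559678003191948, 0.057440511882305145), 66.44666290283203)
hull area 422
(np.float64(1.9750261320888172e+16), np.float64(0.535), np.float64(-0.09699999999999998), np.float64(50.0))
turn 0.8 (0.1 rows);  shift [-1.700e+00 -1.000e-01  1.566e+02] tcp [ 0.5476 -0.1112  0.1786] yaw 65.3 q7 1.36 t 11.4 F [-0.3 -0.4  1.1] w 0.08494074215908744<stdin>:13: RuntimeWarning: overflow encountered in scalar negative
```

Request:
{"op": "apply_moves", "data": {
  "series": [-3, 2, 35, 0, 0, 0, 35, 0, 0, 0, 35, 0, 0, 0, 25, 0, 0, 0, 15, 0, 0, 0, 7, 0, 0, 0, 2, 0, 0, 0, 0, 0]
}}

```text
t: 12.07
tcp_pos: [0.5516, -0.1107, 0.0251]
tool_rot: [0.673, 3.069, -0.0]
ft_force: [0.5, 0.2, -1.2]
width: 0.0849
grip_force: 0.0
```

```bash
python3 go.py .55 -.110 .022
```

```text
shift [ 1.8 -0.   3.1] tcp [ 0.5516 -0.1107  0.0251] yaw 65.3 q7 1.44 t 12.07 F [ 0.5  0.2 -1.2] w 0.08485804833567212
```

Request:
{"op": "apply_moves", "data": {
  "series": [0, 0, 2, 0, 0, 0, 0, 0, 0, 0, 0, 0, 0, 0, 0, 0, 0, 0, 0, 0, 0, 0, 0, 0, 0, 0, 0, 0, 0, 0, 0, 0],
  "hand": 50,
  "grip_force": 25
}}

```text
t: 12.73
tcp_pos: [0.5524, -0.1106, 0.0244]
tool_rot: [0.672, 3.066, 0.001]
ft_force: [-1.3, -0.3, 5.3]
width: 0.0595
grip_force: 27.3
```

```bash
python3 go.py .4935 .2755 .023
```

```text
shift [215.1 326.    1.4] tcp [ 0.5524 -0.1106  0.0244] yaw 65.3 q7 1.44 t 12.73 F [-1.3 -0.3  5.3] w 0.059540588459925894
```

Request:
{"op": "apply_moves", "data": {
  "series": [5, 8, 0, 0, 10, 15, 0, 0, 11, 17, 0, 0, 11, 17, 0, 0, 11, 17, 0, 0, 11, 17, 0, 0, 11, 17, 0, 0, 11, 17, 0, 0]
}}

```text
t: 13.4
tcp_pos: [0.5315, 0.0356, 0.0244]
tool_rot: [0.674, 3.064, -0.002]
ft_force: [1.4, -6.2, 5.4]
width: 0.0596
grip_force: 27.7
```

Request:
{"op": "apply_moves", "data": {
  "series": [11, 17, 0, 0, 11, 17, 0, 0, 11, 17, 0, 0, 11, 17, 0, 0, 11, 17, 0, 0, 11, 17, 0, 0, 10, 14, 0, 0, 0, 0, 0, 0]
}}

```text
t: 14.07
tcp_pos: [0.5101, 0.1778, 0.0244]
tool_rot: [0.667, 3.068, 0.004]
ft_force: [-0.6, 3.7, 5.6]
width: 0.0597
grip_force: 27.7
```

```bash
python3 go.py .4935 .2755 .023
```

```text
shift [55.7 82.   1.6] tcp [0.5101 0.1778 0.0244] yaw 65.5 q7 0.85 t 14.07 F [-0.6  3.7  5.6] w 0.059740159287812546
```

Request:
{"op": "apply_moves", "data": {
  "series": [9, 14, 0, 0, 11, 16, 0, 0, 11, 16, 0, 0, 11, 16, 0, 0, 8, 12, 0, 0, 5, 7, 0, 0, 0, 0, 0, 0, 0, 0, 0, 0]
}}

```text
t: 14.73
tcp_pos: [0.4944, 0.272, 0.0244]
tool_rot: [0.671, 3.067, 0.003]
ft_force: [-0.1, 0.3, 6.7]
width: 0.0593
grip_force: 27.9
```

```bash
python3 go.py .4935 .2755 .023; python3 - <<'E'
from m import *
for c in('side','top'):
  p=grab_frame(c)
  for n in('bird','mat','dish'):
    for r in finder.place_of(p,n)[:2]: print(c,n,at(p,r['position'],0),r['confidence'])
E
```

```text
shift [2.3 2.8 1.4] tcp [0.4944 0.272  0.0244] yaw 65.3 q7 0.67 t 14.73 F [-0.1  0.3  6.7] w 0.059280008937200424
side bird [0.48885924 0.2863866  0.        ] 0.66
side mat [0.4945413  0.28608403 0.        ] 0.93
side dish [0.66511621 0.4930714  0.        ] 0.64
side dish [0.58967512 0.38025171 0.        ] 0.63
top bird [0.49268217 0.27815196 0.        ] 0.51
top mat [0.4956478  0.27816887 0.        ] 0.89
top dish [0.59824639 0.38707441 0.        ] 0.65
top dish [0.331235   0.39479949 0.        ] 0.61
```

Request:
{"op": "apply_moves", "data": {
  "series": [1, 2, 0, 0, 0, 0, 0, 0]
}}

```text
t: 15.3
tcp_pos: [0.4944, 0.2722, 0.0244]
tool_rot: [0.673, 3.067, -0.0]
ft_force: [-0.9, -4.4, 9.0]
width: 0.0592
grip_force: 28.2
```

Request:
{"op": "apply_moves", "data": {
  "series": [0, 0, 0, 0, 0, 0, 0, 0, 0, 0, 0, 0, 0, 0, -5, 0, 0, 0, -15, 0, 0, 0, -35, 0, 0, 0, -40, 0, 0, 0, -40, 0],
  "hand": 85
}}

```text
t: 15.97
tcp_pos: [0.4926, 0.2724, 0.159]
tool_rot: [-0.673, -3.067, 0.002]
ft_force: [1.1, -0.1, 0.1]
width: 0.0848
grip_force: 0.0
```

Request:
{"op": "apply_moves", "data": {
  "series": [0, 0, -30, 0, 0, -38, -10, 0, 0, -40, 0, 0, 0, -40, 0, 0, 0, -40, 0, 0, 0, -40, 0, 0, 0, -40, 0, 0, 0, 0, 0, 0]
}}

```text
t: 16.63
tcp_pos: [0.3912, 0.0504, 0.1979]
tool_rot: [-0.685, -3.064, 0.0]
ft_force: [0.7, -0.0, 0.4]
width: 0.0851
grip_force: 0.0
```

```bash
python3 go.py .52 -.3 .2 12.5; python3 - <<'E'
from m import *
t=grab_frame('top');s=grab_frame('side')
for c,p in(('side',s),('top',t)):
  for n in('bird','mat','dish'):
    for r in finder.place_of(p,n)[:2]: print(c,n,at(p,r['position'],0),r['confidence'])
im=np.zeros((300,790,3),np.uint8);im[:,:390]=cv2.resize(s['pixels'][100:220,190:346],(390,300),interpolation=2)[:,:,::-1]
im[:,400:790]=cv2.resize(t['pixels'][160:280,100:256],(390,300),interpolation=2)[:,:,::-1]
cv2.imwrite('pics/f.png',im)
P,n=pts(mask(t,(0,0,0),(180,255,45),(390,165,480,245)));print('lamp',cv2.minAreaRect(hullw(t,P,.02)))
P,n=pts(mask(s,(0,0,0),(180,255,50),(275,315,375,415)));print('lamp s',cv2.minAreaRect(hullw(s,P,.01)))
E
```

```text
turn 52.3 (7.3 rows);  shift [-369.9   49.9   -2.4] tcp [0.3912 0.0504 0.1979] yaw 64.8 q7 0.84 t 16.63 F [ 0.7 -0.   0.4] w 0.08508043244929349
side bird [0.37925366 0.11031723 0.        ] 0.59
side mat [0.50313265 0.27375791 0.        ] 0.72
side dish [0.66200049 0.48300736 0.        ] 0.89
side dish [0.32386888 0.39160279 0.        ] 0.71
top bird [0.48832371 0.28156676 0.        ] 0.87
top mat [0.48959063 0.27297503 0.        ] 0.73
top dish [0.59368331 0.37795938 0.        ] 0.93
top dish [0.66472428 0.47738391 0.        ] 0.76
lamp ((0.5545180439949036, -0.3456338346004486), (0.11568327248096466, 0.15071651339530945), 12.686107635498047)
lamp s ((0.555188000202179, -0.34848281741142273), (0.12066487222909927, 0.15252192318439484), 12.36913776397705)
```

View pics/f.png

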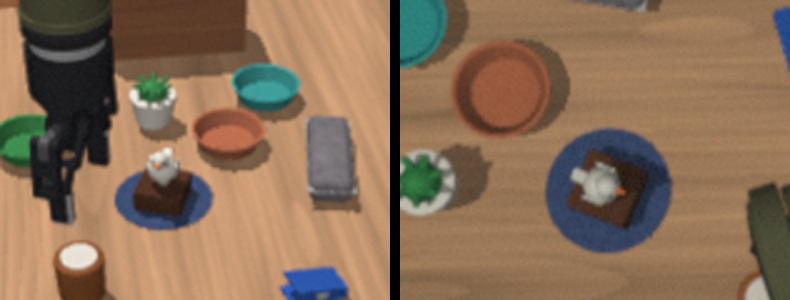

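The last picture shows the bird upright in the middle of the mat at (607,187), with the dish clear at (500,90). Next is the lever. I turn −128° to stay within the last joint's range.

Request:
{"op": "apply_moves", "data": {
  "series": [0, 0, 0, -7.1, 0, 0, 0, -7.1, 0, 0, 0, -7.1, 0, 0, 0, -7.1, 0, 0, 0, -7.1, 0, 0, 0, -7.1, 0, 0, 0, -7.1, 0, 0, 0, -7.1],
  "hand": 60
}}

```text
t: 17.7
tcp_pos: [0.3941, 0.0572, 0.1978]
tool_rot: [0.878, -3.016, 0.001]
ft_force: [0.7, -0.3, 1.2]
width: 0.0602
grip_force: 0.0
```

Request:
{"op": "apply_moves", "data": {
  "series": [0, 0, 0, -7.1, 0, 0, 0, -7.1, 0, 0, 0, -7.1, 0, 0, 0, -7.1, 0, 0, 0, -7.1, 0, 0, 0, -7.1, 0, 0, 0, -7.1, 0, 0, 0, -7.1]
}}

```text
t: 18.37
tcp_pos: [0.3961, 0.0575, 0.1976]
tool_rot: [2.16, -2.275, 0.008]
ft_force: [-0.4, 0.0, 0.7]
width: 0.0595
grip_force: 0.0
```

Request:
{"op": "apply_moves", "data": {
  "series": [0, 0, 0, -7.1, 0, 0, 0, -7, 0, 0, 0, 0]
}}

```text
t: 18.62
tcp_pos: [0.3999, 0.1, 0.1895]
tool_rot: [2.334, -2.054, 0.046]
ft_force: [-0.3, 0.3, -0.1]
width: 0.0603
grip_force: 0.0
```

```bash
python3 go.py .509 -.317 .2 12.5
```

```text
turn -5.2 (0.7 rows);  shift [430.8 -16.2   7.8] tcp [0.3999 0.1    0.1895] yaw -172.7 q7 2.69 t 18.62 F [-0.3  0.3 -0.1] w 0.060318206717523505
```

Request:
{"op": "apply_moves", "data": {
  "series": [0, 0, 0, 7.1, 0, 0, 0, 7.1, 0, 0, 0, 7.1, 0, 0, 0, 7.1, 0, 0, 0, 7.1, 0, 0, 0, 7.1, 0, 0, 0, 7.1, 0, 0, 0, 7.1]
}}

```text
t: 19.28
tcp_pos: [0.4012, 0.0927, 0.1897]
tool_rot: [1.048, -2.945, 0.066]
ft_force: [0.1, 0.5, -0.1]
width: 0.0598
grip_force: 0.0
```

Request:
{"op": "apply_moves", "data": {
  "series": [0, 0, 0, 7.1, 0, 0, 0, 7.1, 0, 0, 0, 7.1, 0, 0, 0, 7.1, 0, 0, 0, 7.1, 0, 0, 0, 7.1, 0, 0, 0, 7.1, 0, 0, 0, 7.1]
}}

```text
t: 19.95
tcp_pos: [0.4011, 0.0927, 0.1896]
tool_rot: [0.48, 3.097, -0.07]
ft_force: [0.5, 0.2, -0.2]
width: 0.0604
grip_force: 0.0
```

Request:
{"op": "apply_moves", "data": {
  "series": [0, 0, 0, 7.1, 0, 0, 0, 7.1, 0, 0, 0, 7.1, 0, 0, 0, 7.1, 0, 0, 0, 7.1, 0, 0, 0, 7.1, 0, 0, 0, 7.1, 0, 0, 0, 4]
}}

```text
t: 20.62
tcp_pos: [0.4011, 0.0928, 0.1895]
tool_rot: [1.815, 2.532, -0.057]
ft_force: [0.2, -0.2, 0.7]
width: 0.06
grip_force: 0.0
```

```bash
python3 go.py .509 -.317 .2 12.5
```

```text
turn 6.2 (0.9 rows);  shift [-423.5   16.5    7.9] tcp [0.4011 0.0928 0.1895] yaw 18.7 q7 -0.11 t 20.62 F [ 0.2 -0.2  0.7] w 0.06004584561267859
```

Request:
{"op": "apply_moves", "data": {
  "series": [0, 0, 0, 6.2, -38, 1.5, 0.7, 0, -38, 1.5, 0.7, 0, -38, 1.5, 0.7, 0, -38, 1.5, 0.7, 0, -38, 1.5, 0.7, 0, -38, 1.5, 0.7, 0, -38, 1.5, 0.7, 0]
}}

```text
t: 21.28
tcp_pos: [0.471, -0.166, 0.1965]
tool_rot: [1.941, 2.434, -0.052]
ft_force: [0.9, 0.6, -0.6]
width: 0.0602
grip_force: 0.0
```

Request:
{"op": "apply_moves", "data": {
  "series": [-38, 1.5, 0.7, 0, -38, 1.5, 0.7, 0, -38, 1.5, 0.7, 0, -38, 1.5, 0.7, 0, 0, 0, 0, 0, 0, 0, 0, 0]
}}

```text
t: 21.78
tcp_pos: [0.5091, -0.3144, 0.1986]
tool_rot: [1.949, 2.43, -0.06]
ft_force: [-0.3, 0.6, -0.6]
width: 0.0599
grip_force: 0.0
```

```bash
python3 go.py .509 -.317 .110 12.5
```

```text
turn 0.0 (0.0 rows);  shift [ 1.4  0.6 88.6] tcp [ 0.5091 -0.3144  0.1986] yaw 12.5 q7 0.93 t 21.78 F [-0.3  0.6 -0.6] w 0.05986801375645452
```

Request:
{"op": "apply_moves", "data": {
  "series": [0.5, 0, 28, 0, 0, 0, 28, 0, 0, 0, 18, 0, 0, 0, 9, 0, 0, 0, 3, 0, 0, 0, 0, 0, 0, 0, 0, 0]
}}

```text
t: 22.37
tcp_pos: [0.511, -0.3144, 0.1151]
tool_rot: [1.939, 2.434, -0.052]
ft_force: [-0.1, -0.0, 0.4]
width: 0.06
grip_force: 0.0
```

```bash
python3 go.py .509 -.317 .110 12.5;python3 - <<'E'
from m import *
t=grab_frame('top');s=grab_frame('side')
rt,n1=pts(mask(t,(0,180,60),(8,255,255),(420,195,460,230)));rs,n2=pts(mask(s,(0,180,60),(8,255,255),(285,315,325,350)))
print(n1,n2,tri(t,rt.mean(0),s,rs.mean(0)))
E
```

```text
turn 0.4 (0.1 rows);  shift [-1.9 -2.5  5.3] tcp [ 0.511  -0.3144  0.1151] yaw 12.9 q7 1.0 t 22.37 F [-0.1 -0.   0.4] w 0.060049120970433405
4 114 (array([ 0.51382149, -0.31728826,  0.0957723 ]), np.float64(0.003821860104198383))
```

Request:
{"op": "apply_moves", "data": {
  "series": [0, 0, 5, 0, 0, 0, 0, 0, 0, 0, 0, 0, 0, 0, 0, 0, 0, 0, 0, 0, 0, 0, 0, 0, 0, 0, 0, 0, 0, 0, 0, 0],
  "hand": 20,
  "grip_force": 20
}}

```text
t: 23.13
tcp_pos: [0.51, -0.3149, 0.1091]
tool_rot: [1.942, 2.434, -0.053]
ft_force: [-1.3, 0.4, 2.1]
width: 0.0242
grip_force: 19.7
```

```bash
python3 go.py .5360 -.3085 .116
```

```text
shift [ 0.1 26.7 -7.2] tcp [ 0.51   -0.3149  0.1091] yaw 12.8 q7 1.0 t 23.13 F [-1.3  0.4  2.1] w 0.024205531056433204
```

Request:
{"op": "apply_moves", "data": {
  "series": [0, 5, -2, 0, 0, 6, -2, 0, 0, 6, -1.5, 0, 0, 5, -1, 0, 0, 4, -0.5, 0, 0, 1, 0, 0, 0, 0, 0, 0, 0, 0, 0, 0]
}}

```text
t: 23.8
tcp_pos: [0.5351, -0.3099, 0.1163]
tool_rot: [1.943, 2.434, -0.058]
ft_force: [-5.4, 0.4, 5.4]
width: 0.0246
grip_force: 20.5
```

```bash
python3 go.py .5360 -.3085 .116
```

```text
shift [1.2 1.2 0.2] tcp [ 0.5351 -0.3099  0.1163] yaw 12.8 q7 0.98 t 23.8 F [-5.4  0.4  5.4] w 0.024557350452803474
```

Request:
{"op": "apply_moves", "data": {
  "series": [0, 1.5, 0, 0, 0, 0, 0, 0, 0, 0, 0, 0]
}}

```text
t: 24.05
tcp_pos: [0.5367, -0.3095, 0.116]
tool_rot: [1.943, 2.434, -0.057]
ft_force: [-4.8, -0.6, 5.0]
width: 0.0242
grip_force: 20.6
```

Request:
{"op": "apply_moves", "data": {
  "series": [0, 0, 0, 0, 0, 0, 0, 0, 0, 0, 0, 0, 0, 0, 0, 0, 0, 0, -20, 0, 0, 0, -30, 0, 0, 0, -30, 0, 0, 0, 0, 0],
  "hand": 60
}}

```text
t: 24.72
tcp_pos: [0.5409, -0.3065, 0.2016]
tool_rot: [1.935, 2.427, -0.049]
ft_force: [1.5, -1.2, 0.6]
width: 0.06
grip_force: 0.0
```

Request:
{"op": "apply_moves", "data": {
  "series": [35, 0, 0, 0, 35, 0, 0, 0, 35, 0, 0, 0, 35, 0, 0, 0, 20, 0, 0, 0, 0, 0, 0, 0]
}}

```text
t: 25.22
tcp_pos: [0.5023, -0.1427, 0.1881]
tool_rot: [1.933, 2.444, -0.048]
ft_force: [0.3, -0.3, -0.5]
width: 0.0603
grip_force: 0.0
```

```bash
python3 go.py .5360 -.3085 .116;python3 - <<'E'
from m import *
t=grab_frame('top');s=grab_frame('side')
rt,n1=pts(mask(t,(0,180,80),(8,255,255),(415,190,460,230)));rs,n2=pts(mask(s,(0,180,80),(8,255,255),(285,310,340,355)))
b,e=tri(t,rt.mean(0),s,rs.mean(0));print(n1,n2,b,e)
print('lampx rel axle',(b[0]-.5376)*.976+(b[1]+.315)*.216, 'joint',.6+np.arcsin(((b[0]-.5376)*.976+(b[1]+.315)*.216)/.07))
for c,p in(('side',s),('top',t)):
  for n in('bird','mat','dish','jar','clip','opener','case','pot'):
    for r in finder.place_of(p,n)[:1]: print(c,n,at(p,r['position'],0),r['confidence'])
for p,q in((t,'t'),(s,'s')):
  box=(100,150,260,290) if q=='t' else (180,130,330,240)
  P,n=pts(mask(p,(105,100,20),(130,255,255),(140,190,230,280) if q=='t' else (225,150,285,200)));W=hullw(p,P,.001);print('mat',q,cv2.fitEllipse(W))
P,n=pts(mask(t,(0,60,0),(25,255,80),(165,215,205,255)));W=hullw(t,P,.02);print('base',cv2.minAreaRect(W),n)
E
```

```text
shift [-166.2   -4.7   78.6] tcp [ 0.5023 -0.1427  0.1881] yaw 13.3 q7 0.51 t 25.22 F [ 0.3 -0.3 -0.5] w 0.060336991436415154
23 110 [ 0.53602128 -0.32183502  0.11957079] 0.0013301535027040036
lampx rel axle -0.0030171942257509587 joint 0.5568838677669218
side bird [0.49342129 0.28472131 0.        ] 0.94
side mat [0.48118804 0.28040526 0.        ] 0.56
side dish [0.32532105 0.39867675 0.        ] 0.87
side jar [0.37824104 0.11206398 0.        ] 0.65
side clip [6.41703284e-01 8.19973079e-02 1.11022302e-16] 0.75
side opener [ 0.73902712 -0.04168758  0.        ] 0.69
side case [0.71405143 0.30778988 0.        ] 0.56
top bird [0.4934723  0.28012321 0.        ] 0.71
top mat [0.4911697  0.27691461 0.        ] 0.7
top dish [0.59405477 0.38247255 0.        ] 0.93
top jar [0.37567854 0.12128714 0.        ] 0.7
top clip [0.64092861 0.09534153 0.        ] 0.88
top opener [ 0.74071643 -0.0474568   0.        ] 0.51
top case [0.71753604 0.31282875 0.        ] 0.87
top pot [0.488925   0.44795382 0.        ] 0.84
mat t ((0.49341732263565063, 0.27544793486595154), (0.1158532127737999, 0.11689477413892746), 7.455355644226074)
mat s ((0.47661092877388, 0.26791706681251526), (0.08060059696435928, 0.1106385737657547), 19.09175682067871)
base ((0.4927269220352173, 0.27252739667892456), (0.062493130564689636, 0.05890779569745064), 66.72655487060547) 362
```

Request:
{"op": "apply_moves", "data": {
  "series": [35, 0, 0, 0, 35, 0, 0, 0, 35, 0, 0, 0, 35, 0, 0, 0, 20, 0, 0, 0, 0, 0, 0, 0, 0, 0, 0, 0]
}}

```text
t: 26.7
tcp_pos: [0.4666, 0.0079, 0.1819]
tool_rot: [1.937, 2.437, -0.053]
ft_force: [0.3, 0.1, 0.5]
width: 0.0602
grip_force: 0.0
```

```bash
python3 - <<'E'
from m import *
from scipy.optimize import least_squares
t=grab_frame('top');s=grab_frame('side')
rt,n1=pts(mask(t,(0,180,80),(8,255,255),(415,190,460,230)));rs,n2=pts(mask(s,(0,180,80),(8,255,255),(285,310,340,355)))
b,e=tri(t,rt.mean(0),s,rs.mean(0));print(n1,n2,b,e)
c,q=.976,.216
f=lambda a,p:proj(p,(.5376+.07*np.sin(a)*c,-.315+.07*np.sin(a)*q,.042+.07*np.cos(a)))
for p,u,n in((t,rt.mean(0),'top'),(s,rs.mean(0),'side')): print(n,u,[(round(.6+a,2),f(a,p).round(1)) for a in(-.6,-.4,-.12,0,.12)])
E
```

```text
77 126 [ 0.53737471 -0.31755473  0.11307451] 0.0010354978910337262
top [436.45454545 203.36363636] [(0.0, array([438.5, 221.1])), (0.2, array([437.9, 215.5])), (0.48, array([436.2, 207.2])), (0.6, array([435.2, 203.6])), (0.72, array([434. , 200.1]))]
side [315.99206349 327.25396825] [(0.0, array([296.5, 336.4])), (0.2, array([302.7, 332.5])), (0.48, array([312. , 327.9])), (0.6, array([316. , 326.3])), (0.72, array([320., 325.]))]
```

```bash
python3 -c "
from h import *
print(sign_off())"
```

```text
the job is handed in; nothing more can be done
None
```

The job is handed in, with no verdict returned: by camera the bird stands upright within about 5 mm of the mat's centre, the dish is off the mat at roughly 140 mm, the dimmer is at about 0.6 rad, and the arm is clear of everything.

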